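Shut and latch the hot-tool chest

ROBOT

A 6-joint arm with a two-finger parallel gripper is mounted at the origin on the work surface. World frame = base frame: x ahead of the robot, y to its left, z up, the work surface at z = 0. Lengths are in mm, angles in rad, forces in N, time in s.
With the tool pointing down it reaches from about 425 to 925 mm from the base axis. Payload 12.5 kg.
Tool frame: the origin (TCP) lies at the very end of the fingers, on their centre line; the grasp point (between the pads) lies ctrl.tcp_to_grasp behind it (ctrl.tcp_to_grasp is the distance from the TCP to the grasp point, in mm); z points along the fingers, y is the direction in which the jaws open and shut (so a half turn about z gives the same grasp; the last joint's range is limited). The gripper opens to 85 mm and grips with 20 to 120 N. Pads are 22 mm wide; open, the fingers measure 114 mm over their backs; the gripper's body (76 mm by 85 mm) begins 54 mm behind the grasp point. The pads swing forward as they close: fully open they stand 13 mm farther back than shut.
Start: joints at [-1.308, 0.491, 1.559, -0, 1.092, -0.106], TCP at [225.333, -582.983, 231.327] pointing down, gripper open.
Joint ranges: [-3.1, 3.1], [-0.84, 2.19], [0.05, 2.79], [-1.13, 4.28], [0.06, 2.93], [-2.69, 2.69]. Speed limits (rad/s): [2.22, 2.22, 2.79, 3.14, 3.14, 3.14].

INTERFACE

Orientations are given as a unit quaternion [w, x, y, z].
In Python, from workcell import ctrl, vision, workorder, nets gives the robot as it stands. The module is installed in compiled form; this text tells all that it offers.
- The arm moves only by the shell command python3 -m pendant 'ROWS'. ROWS is JSON, one flat list of numbers, 7 for each row, row after row: the shift along the tool's x, y, z in m, then the turn, a rotation vector about the tool's x, y, z in rad, then the opening, from -1 (shut) to 1 (fully open), so that 0 is half open. A call has 1 to 10 rows; each row shifts and turns the pose as measured when the row begins, along the tool's axes as they then stand; what a row does not reach is not made up. A row lasts 1/8 s, in which the tool goes at most 62.5 mm and 10.7 degrees, less where a joint would pass 70% of its speed; a pose out of reach is approached as far as the arm can. A call is refused whole if a number of a shift passes 0.0625 or a number of a turn 0.188, either way. A call with a gripper value outside its range is refused whole. The fingers move at their own pace and stop on an object; the grip force is fixed at half the most. Time passes only in rows, so rows that do not move let the fingers close. It gives the time, the measured TCP pose, the force and the opening at its end, in the units of the state.
- ctrl.get_state(): the state, without advancing time (a new reading comes with each control period).
- vision.capture(name): name is "side" or "top"; returns a dict with "img" (384x512x3 uint8, red, green, blue), "z_map" (384x512 float32, mm along the optical axis (not along the pixel's ray), 0 where there is no reading), "fx", "fy", "cx", "cy" (pixels), "eye" and "attitude" of the camera in the world. Camera axes: x right, y up, looking along -z (the intrinsics and any distortion apply to the point x, -y, -z); pixel columns grow to the right and rows downward; lengths in mm; the calibration is good to about 2 mm. A picture is of the moment at which its call begins.
- workorder.finish_job(): hands the job in, once; it reports no verdict.
Trained networks look in the newest picture that a camera, given by its name, has taken for a name from the list of things; names that differ only in an ending like _2 or _b are one class to them, and where a whole thing is asked for, a point or a joint stands for the part that bears it (a point fixed in the world has none). Each returns a list of dicts, best first, with "confidence" (0 to 1); they miss things now and then, are a little off and sometimes report something else, mostly with a low value. They report only what shows in the picture. A call takes as long as a camera call.
- nets.boxes_of(camera, thing): "location" ([x, y, z] in mm, in the coordinates of the camera as it stood for that picture, good to about 4 mm: the middle of the surface that is visible of it).
- nets.masks_of(camera, thing): "pixels" (384x512 bool, what is visible of it).
The state is a dict: "time": time; "q": joint angles; "dq": joint speeds; "joint_torque": joint torques, N m; "position": TCP position; "tool_rot": TCP orientation; "ft_force": force on the tool from outside, world axes, zero at the start; "ft_torque": the same for the moment, N m; "opening": finger opening in mm.
Only numpy, scipy, OpenCV 4.12 (cv2) and the standard library are available. Lean on these libraries where they do the work, as an engineer would, in place of code of your own. Each camera call takes 0.05 s, during which the arm holds its last target.

TASK

The glue gun is back in its chest: slide the lid shut and latch it. Lift the drop bar over the lip of the keeper by its thumb pad and let the bar drop fully into the keeper's notch, pushing gently and never forcing the chest, and leave everything else on the table and chest where it is.

Things in the scene. Friction and masses are not known exactly. Their poses are not given: they have to be found in the camera images.
- chest: Plywood hot-tool chest, fixed, 420 mm long (its x) by 230 wide (y), deck top 110 mm above the table; origin at the centre of its underside. Chest +x is the way the lid slides shut. All the latch parts lie on its centre line (y = 0). Inside lies a yellow glue gun.
- keeper_place (a point): Mark on the deck, chest x = +132, under the dark steel keeper: a square-edged block 40 wide, top 28 mm above the deck. Along +x: lip 20 long, notch 17 long and 12 deep, back block 40 long. It is screwed on through slots, so the notch's centre lies up to 18 mm from this mark, either way along x; its true place is not reported: find it by feel.
- lid (a joint): Opening of the sliding wooden lid (172 x 200 x 8 mm), m: 0 = end stop at +x, 0.135 = fully open. About 2 N of friction; stays where left. The nose is over the notch's centre at N = 0.005 to 0.040, depending on the keeper. Bar down: nose strikes the lip at N + 0.029. Bar let go between N + 0.035 and N + 0.007 rests on the lip, below N - 0.003 on the back block (then push the lid back).
- latch (a joint): Angle of the steel gravity latch bar, rad; positive lifts its nose. A seesaw along chest x on a pivot on the lid, 156 mm above the table, at chest x = 50 mm minus the lid's opening. -0.12: hanging free in front of the keeper. 0: seated in the notch. 0.12: on top of the keeper. 0.30: upper stop, nose 18 mm clear over the keeper. Falls back by its weight; 1 to 3 N on the pad lifts it.
- thumb_pad (a point): Middle of the top of the thumb pad, the wide flat tail of the bar: 52 mm long in x, 44 wide, 4 thick, centred 50 mm from the pivot towards chest -x, 160 mm above the table when level. Pressing it down lifts the nose; its middle goes down 21 mm from hanging free to the upper stop.
- push_plate (a point): On the -x face of the upright steel plate on the lid, 64 mm wide, 4 thick, top edge 196 mm above the table; the point is on the centre line, 174 mm above the table, at chest x = 28 mm minus the lid's opening, 4 mm inside the pad's +x end. Push it to +x to shut the lid, its other face to open it. A closed fingertip on the pad can press down and push the plate at once.
- nose (a point): Middle of the underside of the bar's nose, a block 10 mm long in x, 14 wide, hanging 26 mm below the bar, 100 mm from the pivot towards chest +x. 126 mm above the table when seated in the notch, about 114 when hanging free, 138 when on top of the keeper. In lifting, the nose also swings up to 8 mm towards +x, so it must start at least that far clear of the lip.
- tape_roll: Bystander: clear tape roll, 52 mm across, 18 high, lying on the chest's deck beside the keeper; origin under its centre.
- vial: Bystander: small corked glass vial, 26 mm across, 55 high, standing on the chest's deck on the other side of the keeper; origin under its centre.
- paper_cup: Bystander: paper cup, 76 mm across, 95 high; origin under its centre.
- bag_box: Bystander: cardboard box 60 by 150 by 50 mm; origin under its centre.
- bead_tray: Bystander: clear divided tray 130 by 190 by 35 mm; origin under its centre.
- paint_bottle: Bystander: white paint bottle, 48 mm across, 130 high; origin under its centre.
- brush: Bystander: paint brush 200 mm long, lying on the table; origin under its middle.

How it is judged:
By the outcome, as a careful person would: the job done as asked, in the order asked, and still so for the second after the job is handed in, with the robot touching nothing.
It also fails if it takes over 54 s, if anything falls off the work surface, if the arm or the gripper's body presses on something with over 40 N, if the wrist force passes 120 N, or if a joint passes its speed limit or range.

## Working session

There is one attempt and no reset: what is moved stays moved. The work goes in short steps, Python scripts to look and compute and a shell command to move; the robot and the scene stay as the last step left them, time stands still between calls to the robot, and variables do not carry over. Pictures are saved under pics/ and viewed, and the job is handed in when it is done.

```bash
mkdir -p pics; cat > h.py <<'E'
import numpy as np,cv2
from scipy.spatial.transform import Rotation as R
from workcell import ctrl,vision,workorder,nets
def rot(a):
    a=np.array(a,float)
    if a.shape==(3,3): return a
    return R.from_quat([a[1],a[2],a[3],a[0]]).as_matrix()
def cam2w(c,p): return rot(c['attitude'])@np.array(p)+np.array(c['eye'])
def px2w(c,u,v,z=None):
    z=c['z_map'][int(v),int(u)] if z is None else z
    return cam2w(c,[(u-c['cx'])/c['fx']*z,-(v-c['cy'])/c['fy']*z,-z])
def w2px(c,p):
    q=rot(c['attitude']).T@(np.array(p)-np.array(c['eye']));z=-q[2]
    return c['cx']+c['fx']*q[0]/z, c['cy']-c['fy']*q[1]/z
def cloud(c):
    v,u=np.mgrid[0:384,0:512];z=c['z_map']
    P=np.stack([(u-c['cx'])/c['fx']*z,-(v-c['cy'])/c['fy']*z,-z],-1)
    return P@rot(c['attitude']).T+np.array(c['eye'])
def save(c,n,s=1.5): cv2.imwrite(n,cv2.resize(c['img'][:,:,::-1],None,fx=s,fy=s))
E
python3 - <<'E'
from h import *
s=ctrl.get_state();print({k:np.round(v,3) for k,v in s.items()},ctrl.tcp_to_grasp)
for n in ['top','side']:
    c=vision.capture(n);save(c,f'pics/{n}0.png');print(n,{k:c[k] for k in c if k not in('img','z_map')})
    for t in ['chest','lid','latch','thumb_pad','push_plate','nose','tape_roll','vial']:
        r=nets.boxes_of(n,t)
        print(t,[(round(x['confidence'],2),cam2w(c,x['location']).round(1)) for x in r[:2]])
E
```

```text
{'time': np.float64(0.0), 'q': array([-1.308,  0.492,  1.559, -0.   ,  1.092, -0.106]), 'dq': array([ 0.001,  0.002,  0.   ,  0.001, -0.   , -0.002]), 'joint_torque': array([-1.0000e-03, -6.1845e+01, -2.6159e+01, -0.0000e+00,  4.0000e-03,
        0.0000e+00]), 'position': array([ 225.259, -582.742,  230.725]), 'tool_rot': array([-0.001,  0.983,  0.183, -0.   ]), 'ft_force': array([ 0.304, -0.899, -0.241]), 'ft_torque': array([-0.021,  0.026, -0.021]), 'opening': np.float64(85.441)} 18.700000000000003
top {'fx': 468.0229740245448, 'fy': 468.0229740245448, 'cx': 253.31632156837833, 'cy': 192.41627232827477, 'eye': array([ 292.17085365,   19.52186025, 1410.77991169]), 'attitude': array([ 0.71285687,  0.06667063, -0.06778803, -0.69483443])}
chest [(0.89, array([590.9,  62.9, 109.5]))]
lid [(0.87, array([568.6, -13.7, 115.7])), (0.33, array([ 409. , -252.5,   12.8]))]
latch [(0.72, array([587.5,  13.6, 162.9]))]
thumb_pad [(0.59, array([588.2,   9.1, 165. ]))]
push_plate [(0.69, array([569.3, -13. , 120.9]))]
nose [(0.74, array([591.8,   7.4, 163.9]))]
tape_roll [(0.62, array([741. , 188.
[... 160 characters left out ...]
.93200094209942, 'cy': 188.02964017223334, 'eye': array([184.87932115, 918.3578592 , 770.21496223]), 'attitude': array([-0.16370915, -0.09317948,  0.45766022,  0.8689442 ])}
chest [(0.93, array([582. , 131.2, 106.7]))]
lid [(0.84, array([564.9,  25.5, 119.4]))]
latch [(0.83, array([612.7,  76.1, 154. ]))]
thumb_pad [(0.73, array([ 409.4, -238.1,   14. ])), (0.57, array([602.1,  77.8, 149. ]))]
push_plate [(0.89, array([568.2,  28.9, 119. ])), (0.66, array([577.4, 137.1, 107.2]))]
nose [(0.82, array([609.2,  75.3, 152.9])), (0.49, array([ 473.3, -373.5,   65. ]))]
tape_roll [(0.59, array([737.8, 193.1, 116.6])), (0.53, array([611.6,  74. , 156. ]))]
vial [(0.45, array([609.9, 284.7, 141. ]))]
```

View pics/top0.png

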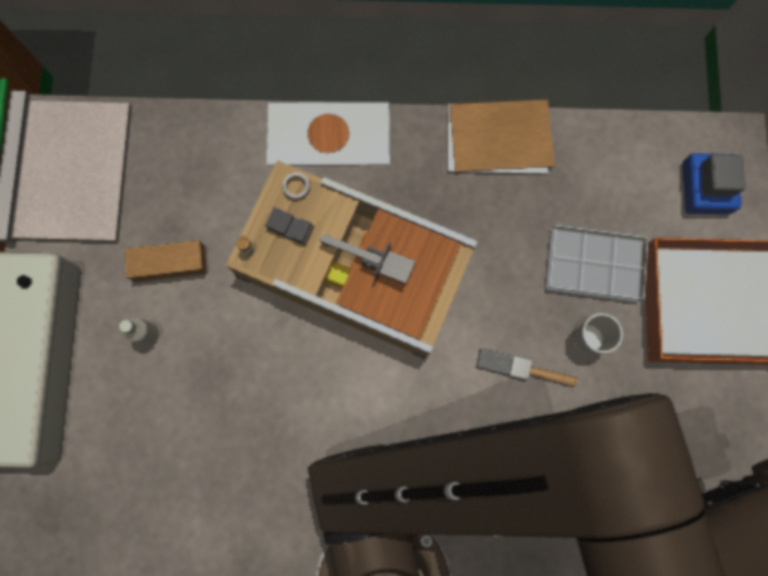

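View pics/side0.png

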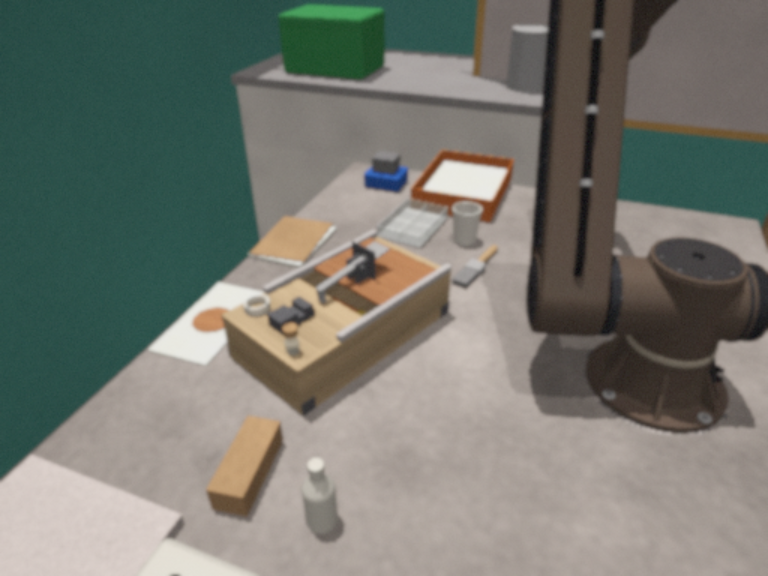

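```bash
python3 - <<'E'
from h import *
for n in ['top','side']:
    c=vision.capture(n);P=cloud(c)
    M=np.zeros((384,512),bool)
    r=nets.masks_of(n,'chest')
    for t in ['chest','lid','latch']:
        for x in nets.masks_of(n,t)[:1]: M|=x['pixels']
    X=P[(P[...,2]>90)&(P[...,2]<135)&(P[...,0]>440)&(P[...,0]<850)&(P[...,1]>-180)&(P[...,1]<330)&M]
    (cx,cy),(w,h),a=cv2.minAreaRect(X[:,:2].astype(np.float32));print(n,len(X),cx,cy,w,h,a)
    # trimmed, rotate
    for th in np.deg2rad([a,a+90]):
        d=np.array([np.cos(th),np.sin(th)]);s=X[:,:2]@d;print(np.percentile(s,[0,.5,1,99,99.5,100]).round(1))
    X=P[(P[...,2]>140)&(P[...,2]<210)&(P[...,0]>480)&(P[...,0]<700)&(P[...,1]>-80)&(P[...,1]<170)]
    print(len(X)); np.save(n+'hi.npy',X)
    cv2.imwrite(f'pics/{n}z.png',cv2.resize(c['img'][130:260,130:330,::-1] if n=='top' else c['img'][140:280,130:330,::-1],None,fx=4,fy=4,interpolation=cv2.INTER_CUBIC))
E
```

```text
top 9398 609.7175903320312 77.78744506835938 420.883056640625 231.49569702148438 67.97898864746094
[ 90.3  92.2  93.9 506.3 508.3 511.2]
[-651.8 -650.1 -648.9 -421.  -420.8 -420.3]
684
side 5392 611.225830078125 79.80050659179688 423.6944274902344 235.44326782226562 67.95884704589844
[ 91.5  96.7  99.1 513.9 514.2 515.2]
[-654.3 -651.5 -649.7 -420.6 -420.1 -418.9]
509
```

View pics/topz.png

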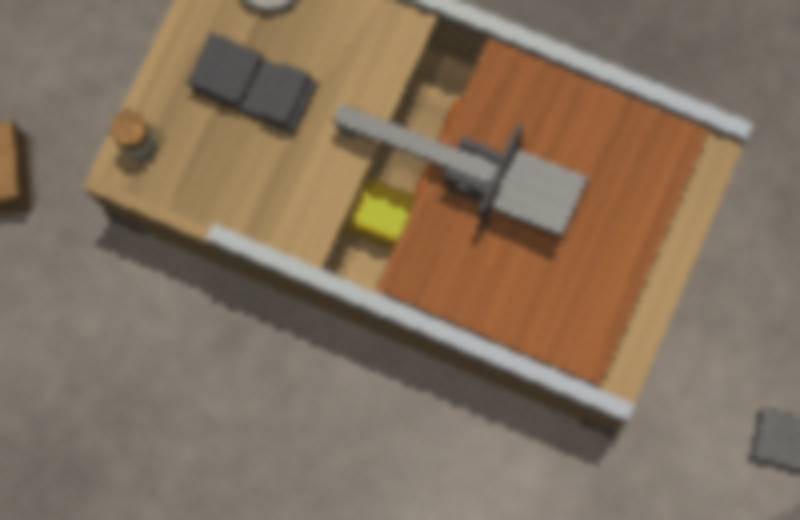

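View pics/sidez.png

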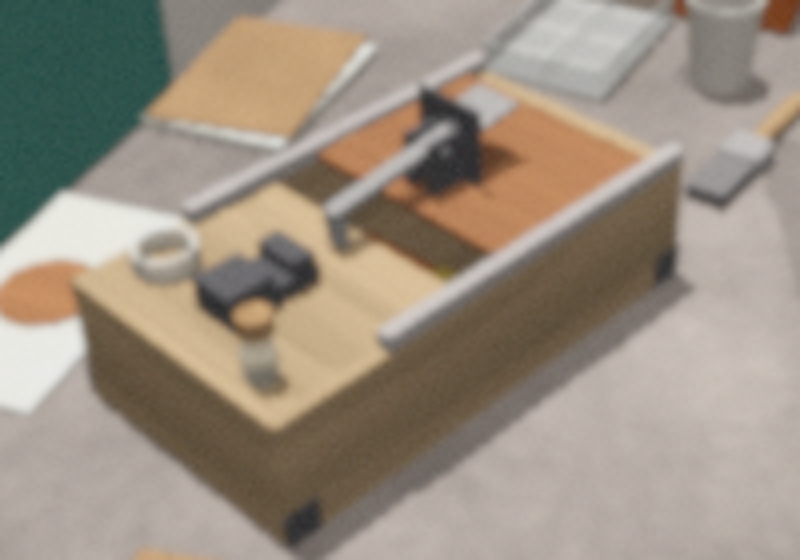

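```bash
cat >> h.py <<'E'
TH=np.deg2rad(67.97);C0=np.array([610.3,78.6]);EX=np.array([np.cos(TH),np.sin(TH)]);EY=np.array([-EX[1],EX[0]])
def ch(P): 
    d=P[...,:2]-C0; return np.stack([d@EX,d@EY,P[...,2]],-1)
def unch(x,y,z): return np.r_[C0+x*EX+y*EY,z]
E
python3 - <<'E'
from h import *
for n in ['top','side']:
    c=vision.capture(n);Q=ch(cloud(c));g=c['img'].mean(-1)
    print(n)
    def s(m,l):
        X=Q[m]; 
        if len(X): print(l,len(X),'x',np.percentile(X[:,0],[1,5,50,95,99]).round(1),'y',np.percentile(X[:,1],[2,50,98]).round(1),'z',np.percentile(X[:,2],[2,50,98]).round(1))
    x,y,z=Q[...,0],Q[...,1],Q[...,2]
    s((abs(y)<30)&(z>130)&(z<146)&(x>90)&(x<185),'keeper')
    s((abs(y)<16)&(z>140)&(z<200)&(x>-30)&(x<110),'bar')
    s((abs(y)<40)&(z>178)&(z<205)&(x>-160)&(x<110),'plate')
    s((abs(y)<26)&(z>150)&(z<178)&(x>-190)&(x<-70),'pad')
    s((y<-105)&(z>100),'railR');s((y>105)&(z>100)&(y<120),'railL')
    # dark profile keeper along rows
    for xx in range(90,190,3):
        m=(abs(y)<12)&(abs(x-xx)<1.5)&(z>105)&(z<170)
        if m.any(): print(xx,int(g[m].mean()),round(float(z[m].mean())),end='; ')
    print()
    for xx in range(-150,60,6):
        m=(abs(y)<12)&(abs(x-xx)<3)&(z>105)&(z<215)
        if m.any(): print(xx,int(g[m].mean()),round(float(np.median(z[m]))),round(float(z[m].max())),end='; ')
    print()
E
```

```text
top
keeper 315 x [ 90.6  92.3 135.2 163.7 166.3] y [-18.7   1.5  20.5] z [131.3 137.2 142.5]
bar 185 x [-29.2 -25.   18.   99.4 106.2] y [-8.4  1.   8.3] z [140.5 151.8 159.8]
plate 41 x [-67.6 -67.5 -65.7 -63.7 -63.5] y [-29.9   2.8  30.8] z [180.9 187.1 192.2]
pad 290 x [-120.4 -118.4  -95.6  -72.7  -70.8] y [-20.3   0.9  21.6] z [159.9 165.6 171.8]
railR 638 x [-642.5 -630.3  -94.7  177.   202. ] y [-479.  -111.9 -105.3] z [100.2 120.6 128. ]
railL 684 x [-721.4 -199.1  -14.7  182.6  203.1] y [105.2 111.4 116. ] z [102.4 122.1 190.9]
90 66 129; 93 79 138; 96 84 137; 99 84 138; 102 84 138; 105 83 138; 108 83 138; 114 83 125; 117 83 126; 120 83 126; 123 81 124; 126 70 129; 129 70 134; 132 81 137; 135 82 137; 138 82 137; 141 82 138; 144 82 137; 147 81 137; 150 81 137; 153 80 137; 156 81 137; 159 81 137; 162 82 140; 165 89 137; 168 93 135; 174 102 111; 177 113 110; 180 122 110; 183 127 110; 186 130 111; 189 132 110; 
-150 100 119 122; -144 99 120 124; -138 100 119 125; -132 99 119 123; -126 98 120 122; -120 108 142 172; -114 144 168 172; -108 145 168 175; -102 144 167 173; -96 144 166
[... 1222 characters left out ...]
3 110 136; 156 111 136; 159 110 136; 162 108 136; 165 98 136; 168 77 124; 171 97 119; 174 165 108; 177 169 108; 180 171 109; 183 175 109; 186 179 107; 189 180 108; 
-150 139 117 118; -144 138 117 118; -138 137 118 120; -132 137 117 121; -126 129 118 121; -120 116 118 164; -114 137 166 166; -108 140 164 168; -102 129 162 166; -96 141 163 165; -90 121 163 165; -66 103 184 184; -60 83 172 188; -54 125 160 165; -48 125 158 164; -42 96 150 166; -36 91 133 166; -30 97 144 164; -24 114 124 168; -18 135 135 156; -12 103 118 155; -6 156 152 154; 0 159 151 154; 6 168 152 154; 12 167 151 153; 18 149 149 152; 24 151 149 152; 30 153 148 150; 36 140 110 149; 42 137 142 150; 48 143 144 149; 54 129 130 147;
```

```bash
python3 -m pendant '[0,0,0,0,0,-0.163,-1, 0,0,0,0,0,-0.163,-1, 0,0,0,0,0,-0.163,-1, 0,0,0,0,0,-0.163,-1, 0,0,0,0,0,-0.163,-1, 0.02,0,0,0,0,0,-1, 0.05,0.01,0,0,0,0,-1, 0.06,0.01,0,0,0,0,-1]'
cat > st.py <<'E'
from h import *
s=ctrl.get_state();p=s['position'];M=rot(s['tool_rot'])
print('t',round(float(s['time']),2),'chest',ch(p).round(1),'F ch',[round(float(v),2) for v in (s['ft_force'][:2]@EX,s['ft_force'][:2]@EY,s['ft_force'][2])],'open',round(float(s['opening']),1),'yaw',np.rad2deg(np.arctan2(M[1,0],M[0,0])).round(2),'zax',M[:,2].round(3),'q',np.round(s['q'],2))
g=M.T@(unch(-86,1,185)-p);print('to go tool',g.round(1))
E
python3 st.py
```

```text
time: 2.5
position: [289.5, -468.4, 230.4]
tool_rot: [0.0, 0.823, 0.567, -0.0]
ft_force: [0.4, 0.3, -0.5]
opening: -0.2
t 2.5 chest [-627.4   92.2  230.4] F ch [0.42, -0.22, -0.46] open -0.2 yaw 69.14 zax [ 0.    -0.001 -1.   ] q [-1.14  0.39  1.74 -0.    1.01 -0.77]
to go tool [539.4 102.2  45.2]
```

```bash
python3 -m pendant '[0.06,0.012,0,0,0,0.02,-1, 0.06,0.012,0,0,0,0,-1, 0.06,0.012,0,0,0,0,-1, 0.06,0.012,0,0,0,0,-1, 0.06,0.012,0,0,0,0,-1, 0.06,0.012,0,0,0,0,-1, 0.06,0.012,0,0,0,0,-1, 0.06,0.01,0,0,0,0,-1, 0.03,0,0,0,0,0,-1, 0,0,0,0,0,0,-1]'
python3 st.py
```

```text
time: 3.75
position: [574.2, -15.4, 231.6]
tool_rot: [0.003, 0.828, 0.56, 0.001]
ft_force: [0.2, -1.8, 0.7]
opening: -0.3
t 3.75 chest [-100.7   -1.8  231.6] F ch [-1.55, -0.88, 0.67] open -0.3 yaw 68.12 zax [ 0.005 -0.003 -1.   ] q [-0.14  0.42  1.69 -0.    1.03  0.24]
to go tool [14.7 -3.  46.6]
```

```bash
python3 -m pendant '[0.012,-0.003,0.02,0,0,0,-1, 0,0,0.02,0,0,0,-1, 0,0,0.005,0,0,0,-1, 0,0,0,0,0,0,-1]'
python3 st.py; python3 - <<'E'
from h import *
for n in ['top','side']:
    c=vision.capture(n)
    cv2.imwrite(f'pics/{n}1.png',cv2.resize(c['img'][130:260,130:330,::-1] if n=='top' else c['img'][120:260,130:330,::-1],None,fx=4,fy=4,interpolation=cv2.INTER_CUBIC))
E
```

```text
time: 4.25
position: [575.7, -5.6, 186.4]
tool_rot: [0.003, 0.829, 0.559, 0.001]
ft_force: [0.5, -0.5, 0.2]
opening: -0.3
t 4.25 chest [-91.    0.5 186.4] F ch [-0.24, -0.63, 0.24] open -0.3 yaw 68.04 zax [ 0.006 -0.004 -1.   ] q [-0.12  0.47  1.74 -0.    0.93  0.26]
to go tool [ 5.  -0.5  1.4]
```

View pics/side1.png

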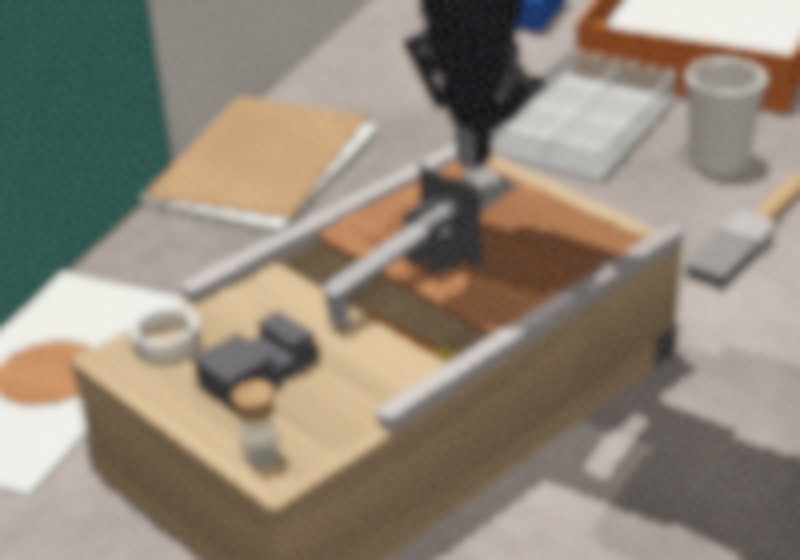

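View pics/top1.png

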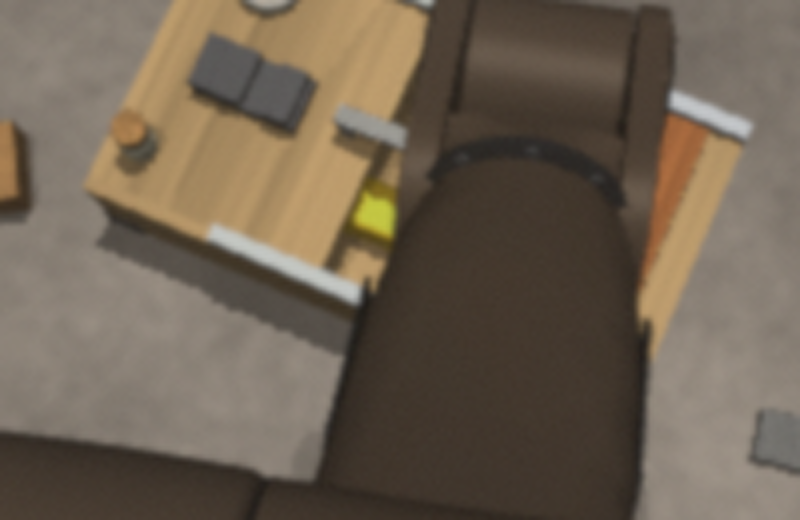

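```bash
python3 -m pendant '[0,0,0.012,0,0,0,-1, 0,0,0.005,0,0,0,-1, 0,0,0.004,0,0,0,-1]';  python3 -m pendant '[0,0,0.004,0,0,0,-1]'; python3 -m pendant '[0,0,0.004,0,0,0,-1]'; python3 st.py
```

```text
time: 4.72
position: [576.4, -5.9, 165.6]
tool_rot: [0.004, 0.829, 0.559, 0.002]
ft_force: [0.2, -0.0, 0.3]
opening: -0.3
time: 4.85
position: [576.4, -6.0, 161.4]
tool_rot: [0.004, 0.829, 0.559, 0.002]
ft_force: [-0.1, -0.8, 1.4]
opening: 0.3
time: 4.97
position: [576.5, -6.1, 157.2]
tool_rot: [0.004, 0.829, 0.559, 0.002]
ft_force: [-1.6, -1.8, 1.3]
opening: 0.1
t 4.97 chest [-91.2  -0.4 157.2] F ch [-2.23, 0.81, 1.28] open 0.1 yaw 68.03 zax [ 0.008 -0.004 -1.   ] q [-0.12  0.51  1.77 -0.    0.86  0.26]
to go tool [  5.2  -1.1 -27.8]
```

```bash
python3 -m pendant '[0,0,0.004,0,0,0,-1, 0,0,0.003,0,0,0,-1]'; python3 -m pendant '[0,0,0.0015,0,0,0,-1]'; python3 -m pendant '[0,0,0,0,0,0,-1]'; python3 st.py;  python3 - <<'E'
from h import *
for n in ['side']:
    c=vision.capture(n)
    cv2.imwrite(f'pics/{n}2.png',cv2.resize(c['img'][120:260,130:330,::-1],None,fx=4,fy=4,interpolation=cv2.INTER_CUBIC))
E
```

```text
time: 5.22
position: [576.5, -6.0, 149.8]
tool_rot: [0.004, 0.829, 0.559, 0.002]
ft_force: [-0.3, 1.1, 1.4]
opening: 0.1
time: 5.35
position: [576.7, -5.8, 148.2]
tool_rot: [0.004, 0.829, 0.559, 0.003]
ft_force: [-1.6, 0.4, 7.5]
opening: 0.3
time: 5.48
position: [576.7, -5.8, 148.4]
tool_rot: [0.004, 0.829, 0.559, 0.003]
ft_force: [-2.0, -0.2, 3.4]
opening: 0.1
t 5.47 chest [-90.8  -0.5 148.4] F ch [-0.89, 1.76, 3.4] open 0.1 yaw 68.03 zax [ 0.009 -0.004 -1.   ] q [-0.12  0.52  1.77 -0.    0.84  0.26]
to go tool [  4.8  -1.1 -36.6]
```

View pics/side2.png

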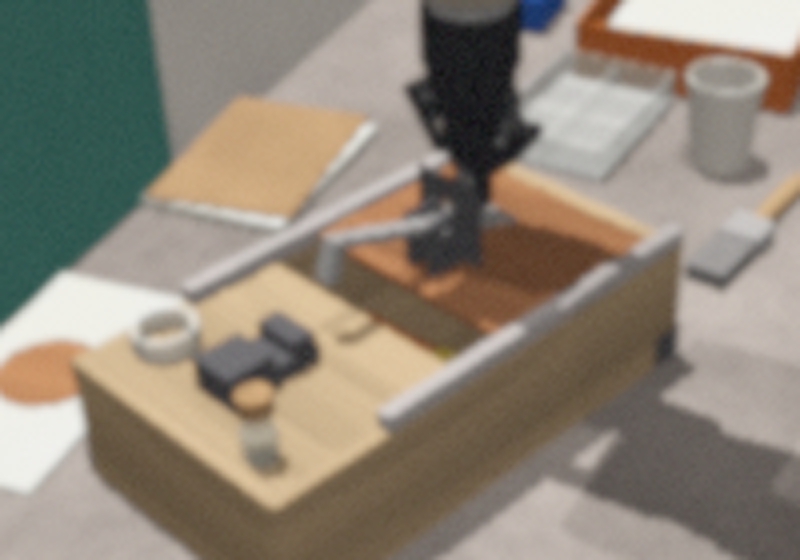

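```bash
python3 -m pendant '[0.003,0,-0.002,0,0,0,-1, 0.003,0,-0.001,0,0,0,-1]'; python3 -m pendant '[0.003,0,-0.001,0,0,0,-1]';python3 -m pendant '[0.002,0,-0.0005,0,0,0,-1]';python3 -m pendant '[0.002,0,0,0,0,0,-1]'; python3 st.py
```

```text
time: 5.78
position: [579.0, -0.4, 151.5]
tool_rot: [0.004, 0.829, 0.559, 0.002]
ft_force: [-1.0, -1.8, 2.2]
opening: 0.1
time: 5.9
position: [580.2, 2.5, 152.6]
tool_rot: [0.004, 0.829, 0.559, 0.002]
ft_force: [-0.9, -2.7, 1.7]
opening: 0.4
time: 6.02
position: [581.0, 4.6, 153.2]
tool_rot: [0.004, 0.829, 0.559, 0.002]
ft_force: [-1.5, -2.4, 1.8]
opening: 0.1
time: 6.15
position: [581.8, 6.6, 153.2]
tool_rot: [0.004, 0.829, 0.559, 0.002]
ft_force: [-0.0, -2.3, 2.8]
opening: 0.1
t 6.15 chest [-77.4  -0.6 153.2] F ch [-2.16, -0.83, 2.83] open 0.1 yaw 68.03 zax [ 0.009 -0.005 -1.   ] q [-0.1   0.52  1.76 -0.01  0.86  0.29]
to go tool [ -8.6  -1.3 -31.8]
```

```bash
python3 -m pendant '[0.003,0,0,0,0,0,-1,0.003,0,0,0,0,0,-1]';python3 -m pendant '[0.003,0,0,0,0,0,-1,0.003,0,0,0,0,0,-1]'; python3 st.py;  cat > look.py <<'E'
from h import *
import sys
k=sys.argv[1]
c=vision.capture('side')
cv2.imwrite(f'pics/side{k}.png',cv2.resize(c['img'][120:260,130:330,::-1],None,fx=4,fy=4,interpolation=cv2.INTER_CUBIC))
Q=ch(cloud(c));x,y,z=Q[...,0],Q[...,1],Q[...,2]
m=(abs(y)<40)&(abs(y)>19)&(z>150)&(z<205)&(x>-85)&(x<110)
X=Q[m];print('plate',len(X),np.percentile(X[:,0],[5,50,95]).round(1),'z',X[:,2].max())
m=(abs(y)<9)&(z>143)&(z<200)&(x>-20)&(x<150)
X=Q[m];b=np.polyfit(X[:,0],X[:,2],1);print('bar end',np.percentile(X[:,0],[95,98,99.5]).round(1),'slope',b.round(3))
E
python3 look.py 3
```

```text
time: 6.4
position: [584.2, 12.5, 153.1]
tool_rot: [0.004, 0.829, 0.559, 0.002]
ft_force: [-1.1, -0.9, 1.5]
opening: -0.2
time: 6.65
position: [586.6, 18.5, 153.1]
tool_rot: [0.004, 0.829, 0.559, 0.002]
ft_force: [0.3, -1.3, 1.7]
opening: 0.3
t 6.65 chest [-64.6  -0.6 153.1] F ch [-1.05, -0.79, 1.66] open 0.3 yaw 68.03 zax [ 0.009 -0.005 -1.   ] q [-0.08  0.52  1.74 -0.01  0.87  0.31]
to go tool [-21.4  -1.3 -31.9]
plate 95 [-54.  -39.8 -37.4] z 204.99859455694286
bar end [86.5 87.1 88. ] slope [2.90000e-02 1.64406e+02]
```

View pics/side3.png

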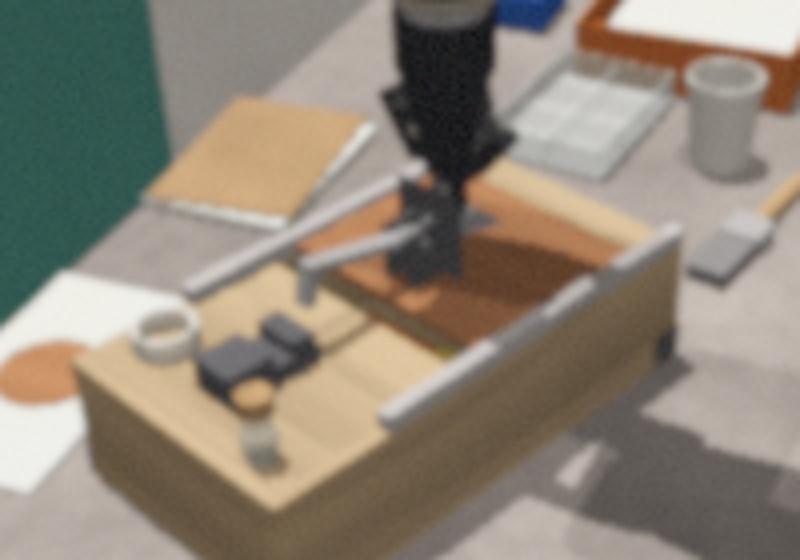

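```bash
python3 - <<'E'
from h import *
c=vision.capture('side');Q=ch(cloud(c))
for n in ['latch','push_plate']:
    for r in nets.masks_of('side',n)[:2]:
        X=Q[r['pixels']];print(n,r['confidence'],len(X))
m=nets.masks_of('side','latch')[0]['pixels']
X=Q[m];x,y,z=X.T
for a in range(-20,110,8):
    k=(abs(x-a)<4)&(abs(y)<12)
    if k.any(): print(a,np.percentile(z[k],[5,50,95]).round(1),k.sum())
# model overlay projections
im=cv2.resize(c['img'][:,:,::-1],None,fx=4,fy=4,interpolation=cv2.INTER_CUBIC).copy()
def model(o,al,col):
    pv=np.array([50-o,156])
    def pt(dx,dz,y): 
        X=pv[0]+dx*np.cos(al)-dz*np.sin(al);Z=pv[1]+dx*np.sin(al)+dz*np.cos(al)
        return tuple(int(4*q+2) for q in w2px(c,unch(X,y,Z)))
    for y in(-7,7):
        cv2.polylines(im,[np.array([pt(-20,4,y),pt(105,4,y),pt(105,-30,y),pt(95,-30,y),pt(95,0,y),pt(-20,0,y)])],True,col,1)
    X=28-o
    q=[tuple(int(4*v+2) for v in w2px(c,unch(X,y,z))) for y,z in((-32,150),(-32,196),(32,196),(32,150))]
    cv2.polylines(im,[np.array(q)],False,col,1)
model(70,.26,(0,0,255));model(74,.26,(0,255,0))
for z in(138,):
  for xx in(92,112,129,169):
    a,b=[tuple(int(4*v+2) for v in w2px(c,unch(xx,y,z))) for y in(-20,20)]
    cv2.line(im,a,b,(255,255,0),1)
cv2.imwrite('pics/ov.png',im[120*4:250*4,140*4:330*4])
E
```

```text
latch 0.74 158
push_plate 0.88 1955
-4 [158.9 161.  161.6] 7
4 [158.5 161.8 163. ] 8
12 [161.4 163.2 165.3] 6
20 [160.4 165.6 167.6] 10
28 [164.5 167.2 168.9] 10
36 [165.5 169.5 170.8] 9
44 [165.  170.1 173.4] 6
52 [169.8 173.  174.4] 8
60 [170.7 173.6 175.3] 10
68 [173.  176.2 176.7] 7
76 [170.3 173.5 178.2] 11
84 [150.9 163.4 178.7] 37
92 [150.1 150.1 150.1] 1
```

View pics/ov.png

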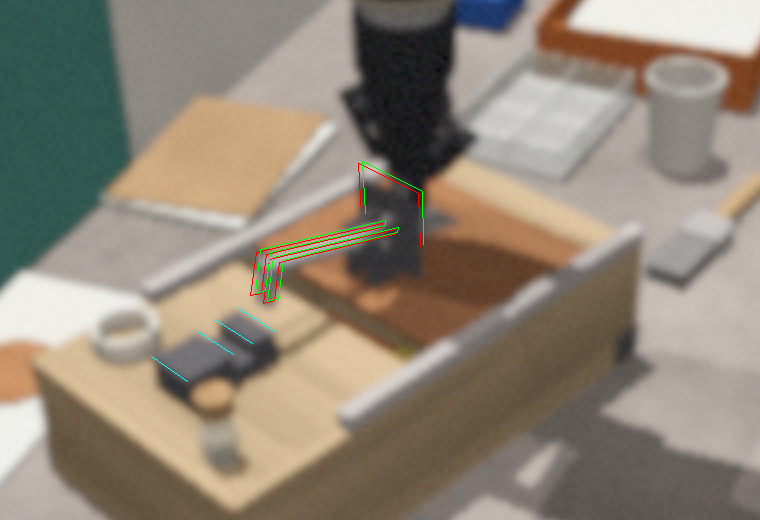

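```bash
python3 -m pendant '[0.004,0,0,0,0,0,-1,0.004,0,0,0,0,0,-1]';python3 -m pendant '[0.004,0,0,0,0,0,-1,0.004,0,0,0,0,0,-1]';python3 -m pendant '[0.003,0,0,0,0,0,-1,0,0,0,0,0,0,-1]'; python3 st.py
cat > look2.py <<'E'
from h import *
import sys
k=sys.argv[1]
for n,(a,b,d,e) in {'top':(130,260,130,330),'side':(120,260,130,330)}.items():
    c=vision.capture(n);Q=ch(cloud(c))
    cv2.imwrite(f'pics/{n}{k}.png',cv2.resize(c['img'][a:b,d:e,::-1],None,fx=4,fy=4,interpolation=cv2.INTER_CUBIC))
    x,y,z=Q[...,0],Q[...,1],Q[...,2]
    m=(abs(y)<12)&(z>141)&(z<200)&(x>10)&(x<170)
    X=Q[m]
    if len(X):print(n,'bar end',np.percentile(X[:,0],[90,95,98,99.5]).round(1),[ (a,X[abs(X[:,0]-a)<5][:,2].max().round(1)) for a in range(20,130,10) if (abs(X[:,0]-a)<5).any()])
    m=(abs(y)<18)&(abs(y)>10)&(z>131)&(z<142)&(x>70)&(x<185)
    X=Q[m];print('keeper',np.percentile(X[:,0],[.5,2,98,99.5]).round(1))
E
python3 look2.py 4
```

```text
time: 7.15
position: [589.6, 25.8, 153.2]
tool_rot: [0.004, 0.829, 0.559, 0.002]
ft_force: [-0.4, -2.1, 1.7]
opening: 0.1
time: 7.4
position: [592.8, 33.7, 153.1]
tool_rot: [0.005, 0.829, 0.559, 0.002]
ft_force: [-0.6, -2.2, 1.8]
opening: -0.2
time: 7.65
position: [594.2, 37.1, 153.1]
tool_rot: [0.005, 0.829, 0.559, 0.002]
ft_force: [-0.2, -0.4, 2.3]
opening: 0.1
t 7.65 chest [-44.6  -0.6 153.1] F ch [-0.42, 0.04, 2.25] open 0.1 yaw 68.03 zax [ 0.009 -0.005 -1.   ] q [-0.05  0.53  1.72 -0.01  0.88  0.34]
to go tool [-41.5  -1.4 -31.9]
top bar end [100.5 151.7 155.4 160. ] [(60, np.float64(179.3)), (70, np.float64(180.7)), (80, np.float64(181.7)), (90, np.float64(185.7)), (100, np.float64(185.0))]
keeper [ 88.8  89.3 166.  166.4]
side bar end [104.5 105.4 106.6 106.8] [(20, np.float64(163.8)), (30, np.float64(166.4)), (40, np.float64(168.1)), (50, np.float64(169.9)), (60, np.float64(172.8)), (70, np.float64(174.8)), (80, np.float64(176.7)), (90, np.float64(179.0)), (100, np.float64(180.5)), (110, np.float64(167.4))]
keeper [ 94.   95.  169.9 170.7]
```

View pics/side4.png

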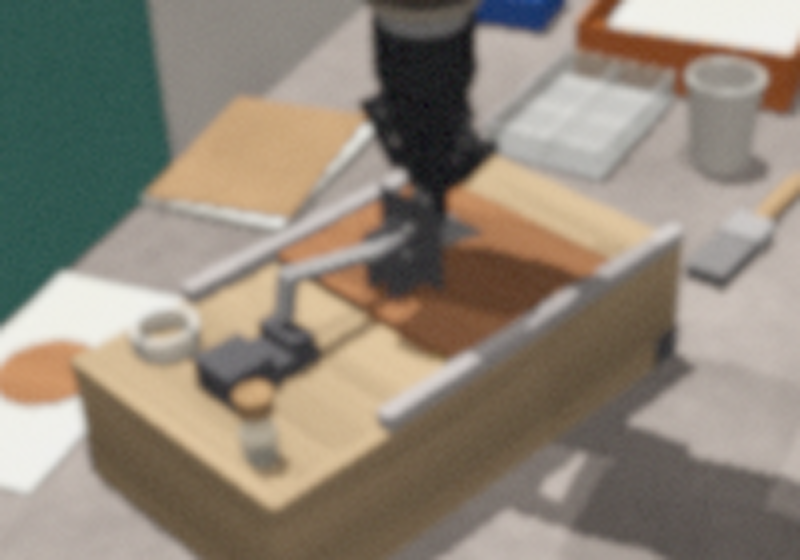

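View pics/top4.png

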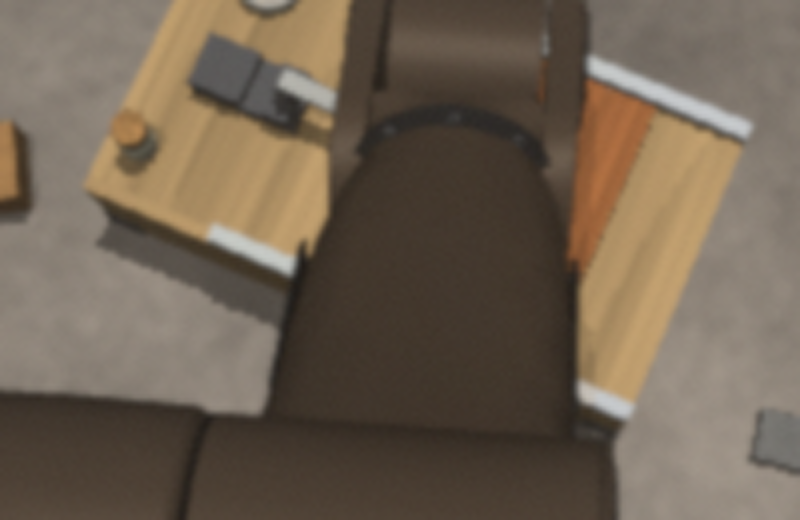

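```bash
cat > topend.py <<'E'
from h import *
c=vision.capture('top');Q=ch(cloud(c));x,y,z=Q[...,0],Q[...,1],Q[...,2]
for lo in (150,160,170):
    X=Q[(abs(y)<12)&(z>lo)&(z<200)&(x>60)&(x<140)]
    print(lo,len(X),np.percentile(X[:,0],[80,90,95,98,100]).round(1),np.percentile(X[:,1],[5,50,95]).round(1))
# bright bar pixels cross-section: brightness at plane z=180 along x
g=c['img'].mean(-1)
print([ (a,int(g[int(v),int(u)])) for a in range(90,125,2) for u,v in [w2px(c,unch(a,1.5,181))]])
print([ (a,int(g[int(v),int(u)])) for a in range(84,176,2) for u,v in [w2px(c,unch(a,16,138))]])
E
python3 topend.py
```

```text
150 85 [ 92.6  95.5  96.9  98.5 103.1] [-6.1  1.5  7.7]
160 82 [91.8 94.5 96.3 97.1 98.1] [-6.1  1.4  7.6]
170 76 [90.1 94.4 96.1 97.1 98.1] [-6.2  1.2  7.6]
[(90, 176), (92, 172), (94, 150), (96, 150), (98, 114), (100, 93), (102, 93), (104, 92), (106, 92), (108, 92), (110, 84), (112, 69), (114, 67), (116, 79), (118, 87), (120, 90), (122, 90), (124, 90)]
[(84, 42), (86, 51), (88, 51), (90, 70), (92, 64), (94, 64), (96, 69), (98, 60), (100, 81), (102, 88), (104, 88), (106, 91), (108, 92), (110, 92), (112, 91), (114, 92), (116, 92), (118, 91), (120, 72), (122, 72), (124, 66), (126, 66), (128, 86), (130, 90), (132, 90), (134, 90), (136, 89), (138, 89), (140, 89), (142, 90), (144, 90), (146, 88), (148, 86), (150, 89), (152, 90), (154, 88), (156, 89), (158, 88), (160, 88), (162, 91), (164, 112), (166, 112), (168, 125), (170, 134), (172, 137), (174, 141)]
```

```bash
python3 -m pendant '[0.004,0,0,0,0,0,-1,0.004,0,0,0,0,0,-1]';python3 -m pendant '[0.004,0,0,0,0,0,-1,0.003,0,0,0,0,0,-1]';python3 -m pendant '[0.0015,0,0,0,0,0,-1,0,0,0,0,0,0,-1]'; python3 st.py
python3 look2.py 5; python3 topend.py
```

```text
time: 8.05
position: [597.0, 44.2, 153.1]
tool_rot: [0.005, 0.829, 0.559, 0.002]
ft_force: [0.2, -1.2, 2.1]
opening: 0.4
time: 8.3
position: [599.9, 51.2, 153.1]
tool_rot: [0.005, 0.829, 0.559, 0.002]
ft_force: [-0.2, -1.6, 1.3]
opening: 0.1
time: 8.55
position: [600.6, 53.0, 153.1]
tool_rot: [0.005, 0.829, 0.559, 0.002]
ft_force: [-0.8, -1.8, 2.9]
opening: 0.1
t 8.55 chest [-27.4  -0.6 153.1] F ch [-1.97, 0.05, 2.92] open 0.1 yaw 68.01 zax [ 0.009 -0.005 -1.   ] q [-0.02  0.54  1.7  -0.01  0.89  0.37]
to go tool [-58.7  -1.3 -31.9]
top bar end [138.8 150.2 155.1 162.1] [(80, np.float64(176.8)), (90, np.float64(183.0)), (100, np.float64(186.3)), (110, np.float64(187.3)), (120, np.float64(167.7))]
keeper [ 89.3  90.3 165.9 167. ]
side bar end [120.2 121.8 123.4 124.4] [(20, np.float64(165.9)), (30, np.float64(164.7)), (40, np.float64(164.3)), (50, np.float64(167.1)), (60, np.float64(169.2)), (70, np.float64(171.2)), (80, np.float64(174.5)), (90, np.float64(176.0)), (100, np.float64(177.8)), (110, np.float64(180.0)), (120, np.float64(180.0))]
keeper [ 93.6  95.1 170.4 171. ]
150 78 [10
[... 168 characters left out ...]
, (92, 177), (94, 177), (96, 177), (98, 175), (100, 177), (102, 177), (104, 176), (106, 175), (108, 175), (110, 161), (112, 119), (114, 99), (116, 84), (118, 88), (120, 90), (122, 90), (124, 90)]
[(84, 42), (86, 49), (88, 49), (90, 69), (92, 62), (94, 62), (96, 67), (98, 54), (100, 61), (102, 66), (104, 66), (106, 60), (108, 59), (110, 59), (112, 52), (114, 66), (116, 66), (118, 82), (120, 70), (122, 70), (124, 64), (126, 64), (128, 85), (130, 89), (132, 89), (134, 90), (136, 90), (138, 90), (140, 89), (142, 90), (144, 90), (146, 89), (148, 86), (150, 88), (152, 88), (154, 86), (156, 89), (158, 89), (160, 89), (162, 90), (164, 112), (166, 112), (168, 125), (170, 133), (172, 138), (174, 141)]
```

View pics/side5.png

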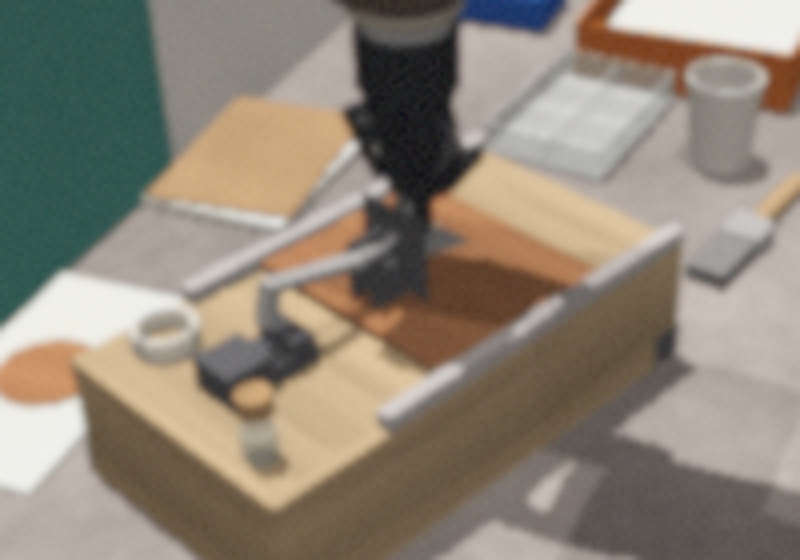

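View pics/top5.png

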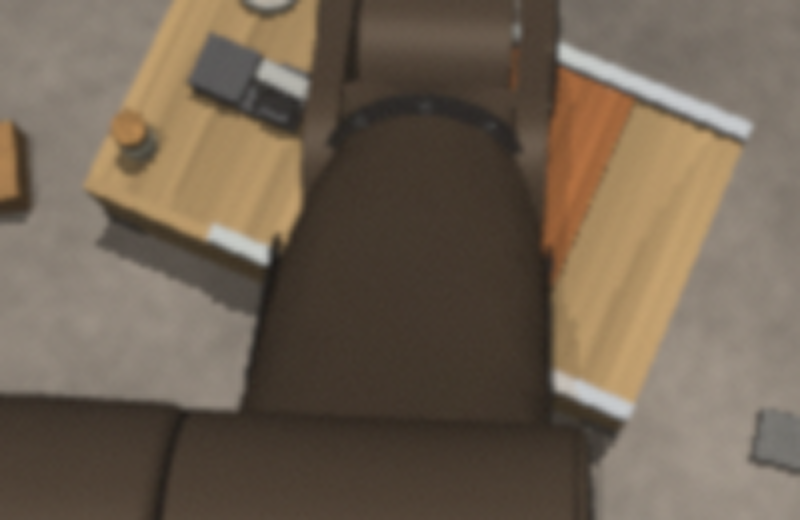

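```bash
python3 -m pendant '[0.002,0,0,0,0,0,-1,0,0,0,0,0,0,-1]'; python3 -m pendant '[0,0,-0.002,0,0,0,-1]';python3 -m pendant '[0,0,-0.0015,0,0,0,-1]';python3 -m pendant '[0,0,-0.0015,0,0,0,-1]';python3 -m pendant '[0,0,-0.0015,0,0,0,-1]';python3 -m pendant '[0,0,-0.0015,0,0,0,-1]';python3 -m pendant '[0,0,-0.0015,0,0,0,-1]'; python3 st.py
python3 look2.py 6; python3 topend.py
```

```text
time: 8.95
position: [601.3, 54.8, 153.1]
tool_rot: [0.004, 0.829, 0.559, 0.002]
ft_force: [-0.9, -0.3, 1.7]
opening: 0.0
time: 9.07
position: [601.3, 54.8, 155.1]
tool_rot: [0.004, 0.829, 0.559, 0.002]
ft_force: [-0.6, -1.3, 1.9]
opening: -0.2
time: 9.2
position: [601.3, 54.8, 156.8]
tool_rot: [0.005, 0.829, 0.559, 0.002]
ft_force: [-0.2, -1.4, 2.2]
opening: -0.1
time: 9.32
position: [601.3, 54.8, 158.4]
tool_rot: [0.005, 0.829, 0.559, 0.002]
ft_force: [0.2, -0.0, 0.9]
opening: 0.0
time: 9.45
position: [601.2, 54.9, 160.0]
tool_rot: [0.004, 0.829, 0.559, 0.002]
ft_force: [0.0, 0.2, -0.4]
opening: 0.3
time: 9.57
position: [601.1, 55.0, 161.4]
tool_rot: [0.004, 0.829, 0.559, 0.002]
ft_force: [-0.5, -0.6, -0.6]
opening: 0.2
time: 9.7
position: [601.0, 55.1, 162.9]
tool_rot: [0.004, 0.829, 0.559, 0.002]
ft_force: [-0.5, -0.4, -0.2]
opening: 0.3
t 9.7 chest [-25.3  -0.2 162.9] F ch [-0.56, 0.28, -0.2] open 0.3 yaw 67.99 zax [ 0.008 -0.005 -1.   ] q [-0.02  0.53  1.69 -0.01  0.91  0.37]
to go tool [-60.7  -1.1 -22. ]
top bar end [147.5 157.9 159.9 163.5] [(80, np.float64(165.8)), (90, np.
[... 750 characters left out ...]
:,1],[5,50,95]).round(1))
                    ~~~~~~~~~~~~~^^^^^^^^^^^^^^^^^^^^^^^^^^
    return _quantile_unchecked(
        a, q, axis, out, overwrite_input, method, keepdims, weights)
    return _ureduce(a,
                    func=_quantile_ureduce_func,
    ...<5 lines>...
                    overwrite_input=overwrite_input,
                    method=method)
    r = func(a, **kwargs)
    result = _quantile(arr,
                       quantiles=q,
    ...<2 lines>...
                       out=out,
                       weights=wgt)
    slices_having_nans = np.isnan(arr[-1, ...])
                                  ~~~^^^^^^^^^
IndexError: index -1 is out of bounds for axis 0 with size 0
```

View pics/side6.png

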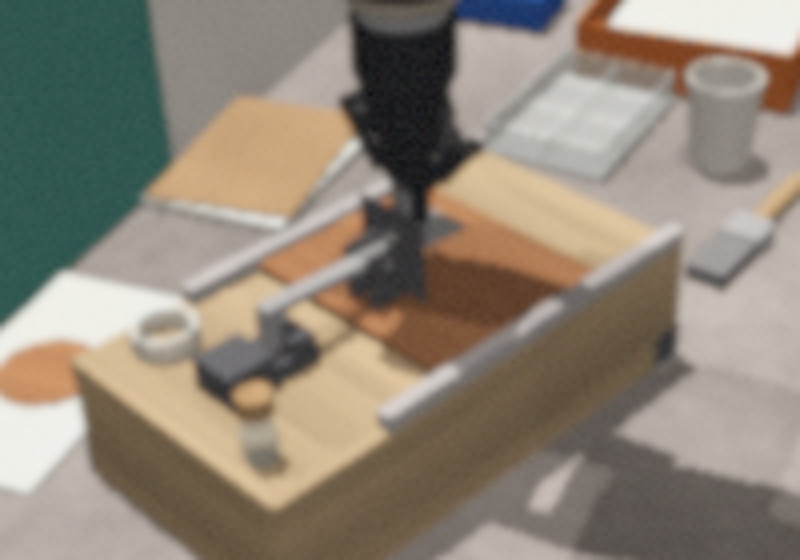

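```bash
python3 -m pendant '[-0.003,0,-0.01,0,0,0,-1,-0.003,0,-0.02,0,0,0,-1,0,0,-0.03,0,0,0,-1,-0.03,0,-0.03,0,0,0,-1,-0.06,0,0,0,0,0,-1,-0.06,0,0,0,0,0,-1,-0.06,0,0,0,0,0,-1]';  python3 - <<'E'
from h import *
for n in ['top','side']:
    c=vision.capture(n);Q=ch(cloud(c))
    cv2.imwrite(f'pics/{n}7.png',cv2.resize(c['img'][130:260,130:330,::-1] if n=='top' else c['img'][120:260,130:330,::-1],None,fx=4,fy=4,interpolation=cv2.INTER_CUBIC))
    x,y,z=Q[...,0],Q[...,1],Q[...,2]
    for lo,hi,w in((-65,-10,16),(25,118,6)):
        m=(abs(y-1)<w)&(z>148)&(z<178)&(x>lo)&(x<hi)
        X=Q[m]
        if len(X)<5: print(n,'few');continue
        b=np.polyfit(X[:,0],X[:,2],1);r=X[:,2]-np.polyval(b,X[:,0]);k=abs(r)<4;b=np.polyfit(X[k,0],X[k,2],1)
        print(n,lo,k.sum(),'slope',b.round(3),'ends',np.percentile(X[:,0],[1,99]).round(1), 'x50z',np.polyval(b,20).round(1))
E
```

```text
time: 10.72
position: [518.3, -148.0, 260.1]
tool_rot: [0.006, 0.827, 0.562, 0.003]
ft_force: [0.2, -1.3, -0.0]
opening: -0.2
top -65 181 slope [4.9000e-02 1.5941e+02] ends [-61.6 -10.8] x50z 160.4
top 25 126 slope [1.7000e-02 1.6056e+02] ends [ 25.4 116.9] x50z 160.9
side -65 46 slope [6.10000e-02 1.57991e+02] ends [-59.6 -24.3] x50z 159.2
side 25 96 slope [3.50000e-02 1.56596e+02] ends [ 26.3 117.8] x50z 157.3
```

View pics/side7.png

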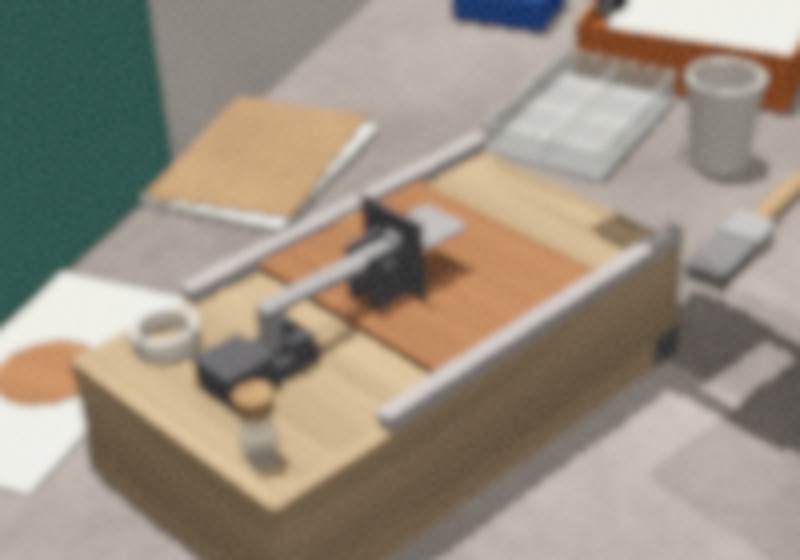

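View pics/top7.png

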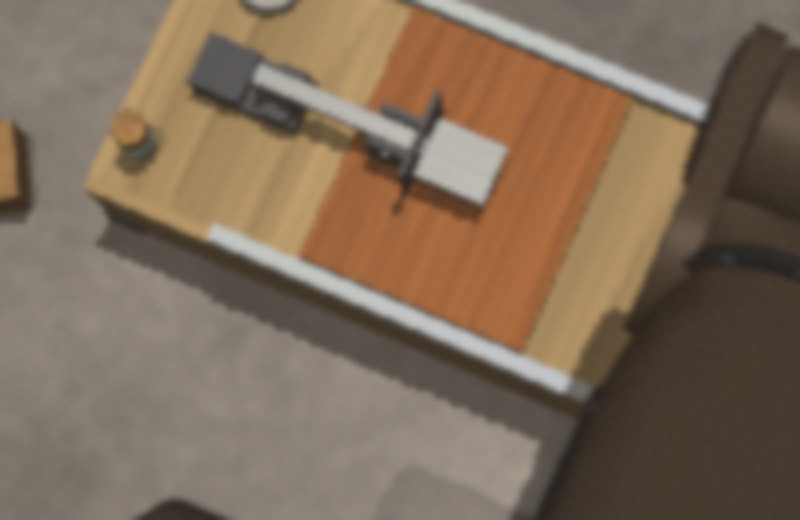

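```bash
python3 st.py | head -1; python3 - <<'E'
from h import *
c=vision.capture('top');Q=ch(cloud(c));x,y,z=Q[...,0],Q[...,1],Q[...,2]
X=Q[(abs(y)<40)&(z>178)&(z<205)&(x>-80)&(x<60)];print(len(X),np.percentile(X[:,0],[1,5,50,95,99]).round(1))
g=c['img'].mean(-1)
print([(a,int(g[int(v),int(u)])) for a in range(-70,20,3) for u,v in [w2px(c,unch(a,1.5,160))]])
s=ctrl.get_state();print((rot(s['tool_rot']).T@(unch(-42,1,182)-s['position'])).round(1))
E
```

```text
t 10.82 chest [-2.474e+02  1.000e-01  2.600e+02] F ch [0.5, -0.07, 0.38] open 0.2 yaw 68.04 zax [ 0.011 -0.007 -1.   ] q [-0.41  0.33  1.74 -0.    1.05 -0.02]
46 [-8.5 -8.3 -6.4 -4.  -3.5]
[(-70, 103), (-67, 94), (-64, 109), (-61, 155), (-58, 177), (-55, 182), (-52, 183), (-49, 183), (-46, 181), (-43, 182), (-40, 182), (-37, 182), (-34, 182), (-31, 182), (-28, 183), (-25, 181), (-22, 181), (-19, 182), (-16, 180), (-13, 173), (-10, 148), (-7, 100), (-4, 89), (-1, 125), (2, 173), (5, 183), (8, 183), (11, 184), (14, 182), (17, 183)]
[203.4  -1.6  77.6]
```

```bash
python3 -m pendant '[0.06,0,0,0,0,0,-1,0.06,0,0,0,0,0,-1,0.06,0,0.02,0,0,0,-1,0.02,-0.001,0.03,0,0,0,-1,0,0,0.02,0,0,0,-1,0,0,0.005,0,0,0,-1,0,0,0,0,0,0,-1]'; python3 st.py
```

```text
time: 11.75
position: [595.9, 46.6, 186.8]
tool_rot: [0.007, 0.828, 0.561, 0.005]
ft_force: [-0.7, 1.3, 0.0]
opening: 0.1
t 11.75 chest [-35.1   1.4 186.8] F ch [0.93, 1.09, 0.01] open 0.1 yaw 68.26 zax [ 0.016 -0.006 -1.   ] q [-0.03  0.49  1.69 -0.01  0.94  0.35]
to go tool [-50.9   0.1   1.7]
```

```bash
python3 -m pendant '[0,0,0.01,0,0,0,-1,0,0,0.01,0,0,0,-1,0,0,0.003,0,0,0,-1]'; for i in 1; do :; done; python3 -m pendant '[0,0,0.001,0,0,0,-1]'; python3 -m pendant '[0,0,0.001,0,0,0,-1]'; python3 -m pendant '[0,0,0.001,0,0,0,-1]'; python3 -m pendant '[0,0,0.001,0,0,0,-1]'; python3 -m pendant '[0,0,0.001,0,0,0,-1]'
```

```text
time: 12.12
position: [596.8, 45.9, 164.2]
tool_rot: [0.008, 0.828, 0.561, 0.006]
ft_force: [0.0, -0.2, -0.4]
opening: 0.3
time: 12.25
position: [596.8, 45.8, 163.0]
tool_rot: [0.008, 0.828, 0.561, 0.006]
ft_force: [0.3, 1.3, 0.4]
opening: -0.1
time: 12.38
position: [596.9, 45.6, 162.1]
tool_rot: [0.008, 0.828, 0.56, 0.006]
ft_force: [-0.1, -0.2, -0.7]
opening: -0.1
time: 12.5
position: [597.0, 45.6, 161.2]
tool_rot: [0.008, 0.828, 0.56, 0.006]
ft_force: [0.4, -0.9, -0.4]
opening: -0.0
time: 12.62
position: [597.1, 45.6, 160.3]
tool_rot: [0.008, 0.828, 0.56, 0.007]
ft_force: [-0.1, 1.4, 0.1]
opening: 0.1
time: 12.75
position: [597.1, 45.6, 159.3]
tool_rot: [0.008, 0.828, 0.56, 0.007]
ft_force: [0.1, -0.7, 0.4]
opening: -0.2
```

```bash
python3 -m pendant '[0,0,0.0007,0,0,0,-1]'; python3 st.py;  python3 -m pendant '[0,0,0.0007,0,0,0,-1]'; python3 -m pendant '[0,0,0.0007,0,0,0,-1]'; python3 -m pendant '[0,0,0.0007,0,0,0,-1]'; python3 -m pendant '[0,0,0.0007,0,0,0,-1]'
```

```text
time: 12.88
position: [597.1, 45.6, 158.6]
tool_rot: [0.008, 0.828, 0.56, 0.007]
ft_force: [-0.5, 0.6, 0.2]
opening: 0.3
t 12.88 chest [-35.5  -0.2 158.6] F ch [0.38, 0.68, 0.21] open 0.3 yaw 68.17 zax [ 0.02  -0.006 -1.   ] q [-0.03  0.53  1.72 -0.01  0.88  0.35]
to go tool [-50.4  -0.8 -26.6]
time: 13.0
position: [597.2, 45.6, 158.0]
tool_rot: [0.008, 0.828, 0.56, 0.007]
ft_force: [-1.0, -0.8, 1.5]
opening: 0.2
time: 13.12
position: [597.1, 45.6, 157.3]
tool_rot: [0.008, 0.828, 0.56, 0.007]
ft_force: [-0.1, 0.0, 2.4]
opening: -0.1
time: 13.25
position: [597.1, 45.5, 156.6]
tool_rot: [0.008, 0.828, 0.56, 0.007]
ft_force: [-0.4, -0.2, 1.7]
opening: -0.3
time: 13.38
position: [597.2, 45.5, 155.9]
tool_rot: [0.008, 0.828, 0.56, 0.007]
ft_force: [-1.3, -0.8, 2.0]
opening: 0.1
```

```bash
python3 -m pendant '[0,0,-0.003,0,0,0,-1,0,0,-0.004,0,0,0,-1,0.004,0,-0.002,0,0,0,-1,0.003,0,0,0,0,0,-1]'; python3 -m pendant '[0.002,0,0,0,0,0,-1]'; python3 -m pendant '[0.001,0,0,0,0,0,-1]';  python3 -m pendant '[0.001,0,0,0,0,0,-1]'; python3 -m pendant '[0.001,0,0,0,0,0,-1]'; python3 st.py
```

```text
time: 13.88
position: [599.9, 52.4, 165.6]
tool_rot: [0.008, 0.828, 0.56, 0.007]
ft_force: [-1.2, 0.3, -0.1]
opening: 0.1
time: 14.0
position: [600.7, 54.6, 165.5]
tool_rot: [0.008, 0.828, 0.56, 0.007]
ft_force: [-0.3, 0.2, -0.6]
opening: -0.1
time: 14.12
position: [601.1, 55.7, 165.4]
tool_rot: [0.008, 0.828, 0.56, 0.007]
ft_force: [0.2, 1.1, 0.5]
opening: 0.1
time: 14.25
position: [601.4, 56.7, 165.4]
tool_rot: [0.008, 0.828, 0.56, 0.007]
ft_force: [-0.3, -0.3, -0.7]
opening: -0.2
time: 14.38
position: [601.8, 57.7, 165.2]
tool_rot: [0.008, 0.828, 0.56, 0.007]
ft_force: [1.6, 0.1, -0.6]
opening: 0.0
t 14.38 chest [-22.6   0.  165.2] F ch [0.69, -1.5, -0.58] open 0.0 yaw 68.18 zax [ 0.02  -0.006 -1.   ] q [-0.01  0.53  1.69 -0.01  0.9   0.37]
to go tool [-63.4  -0.8 -19.9]
```

```bash
for r in 1; do python3 -m pendant '[0.001,0,0,0,0,0,-1]'; done;  python3 -m pendant '[0.001,0,0,0,0,0,-1]'; python3 -m pendant '[0.001,0,0,0,0,0,-1]'; python3 -m pendant '[0.001,0,0,0,0,0,-1]'; python3 st.py
```

```text
time: 14.5
position: [602.2, 58.6, 165.2]
tool_rot: [0.008, 0.828, 0.56, 0.007]
ft_force: [-0.1, 0.2, -0.1]
opening: 0.2
time: 14.62
position: [602.6, 59.6, 165.2]
tool_rot: [0.008, 0.828, 0.56, 0.007]
ft_force: [0.4, 0.3, -0.5]
opening: 0.1
time: 14.75
position: [603.0, 60.6, 165.2]
tool_rot: [0.008, 0.828, 0.56, 0.007]
ft_force: [0.2, 0.2, 0.5]
opening: -0.3
time: 14.88
position: [603.3, 61.5, 165.2]
tool_rot: [0.008, 0.828, 0.56, 0.007]
ft_force: [-0.1, -1.5, -0.5]
opening: 0.3
t 14.88 chest [-18.4   0.  165.2] F ch [-1.42, -0.49, -0.47] open 0.3 yaw 68.18 zax [ 0.02  -0.006 -1.   ] q [-0.    0.53  1.69 -0.01  0.9   0.38]
to go tool [-67.5  -0.8 -19.9]
```

```bash
python3 -m pendant '[0.001,0,0,0,0,0,-1]';  python3 -m pendant '[0.001,0,0,0,0,0,-1]'; python3 -m pendant '[0.001,0,0,0,0,0,-1]'; python3 st.py|head -1; python3 look2.py 8
```

```text
time: 15.0
position: [603.7, 62.3, 165.2]
tool_rot: [0.008, 0.828, 0.56, 0.006]
ft_force: [-1.8, -3.1, -0.0]
opening: 0.2
time: 15.12
position: [604.0, 63.1, 165.3]
tool_rot: [0.008, 0.828, 0.56, 0.006]
ft_force: [-0.4, -2.4, -0.4]
opening: 0.1
time: 15.25
position: [604.3, 63.9, 165.3]
tool_rot: [0.008, 0.828, 0.56, 0.006]
ft_force: [-1.0, -2.1, 0.8]
opening: -0.4
t 15.25 chest [-15.8   0.  165.3] F ch [-2.33, 0.11, 0.79] open -0.4 yaw 68.18 zax [ 0.019 -0.006 -1.   ] q [-0.    0.53  1.69 -0.01  0.9   0.39]
top bar end [135.5 147.1 161.9 162.6] [(100, np.float64(164.1)), (110, np.float64(165.9)), (120, np.float64(165.5))]
keeper [ 98.7 100.2 166.  167.1]
side bar end [122.1 124.3 125.3 126.2] [(20, np.float64(163.4)), (30, np.float64(164.6)), (40, np.float64(163.2)), (50, np.float64(159.4)), (60, np.float64(159.2)), (70, np.float64(160.3)), (80, np.float64(158.2)), (90, np.float64(160.0)), (100, np.float64(160.5)), (110, np.float64(160.1)), (120, np.float64(159.7))]
keeper [ 92.4  94.3 170.5 170.6]
```

View pics/side8.png

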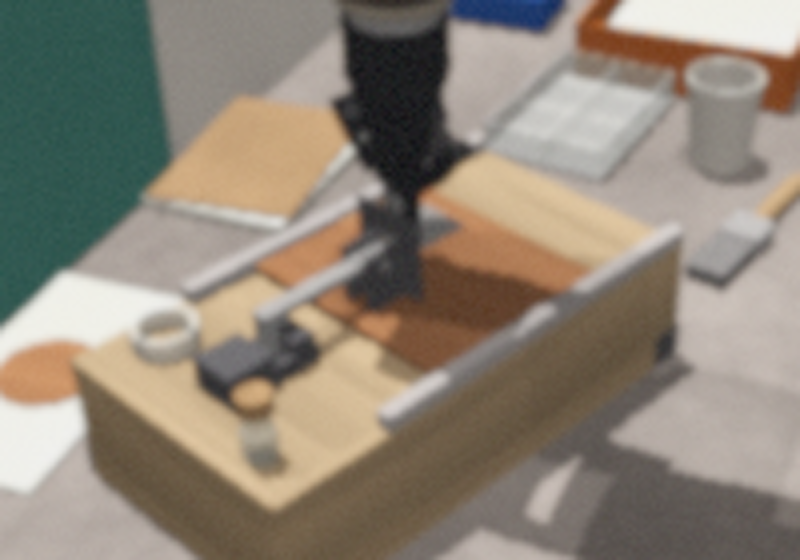

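```bash
python3 -m pendant '[0.001,0,0,0,0,0,-1]';  python3 -m pendant '[0.001,0,0,0,0,0,-1]'; python3 st.py|head -1
```

```text
time: 15.48
position: [604.7, 64.9, 165.2]
tool_rot: [0.008, 0.828, 0.56, 0.006]
ft_force: [-0.6, -2.9, 0.4]
opening: -0.3
time: 15.6
position: [605.1, 65.9, 165.2]
tool_rot: [0.008, 0.828, 0.56, 0.006]
ft_force: [-1.0, -2.4, -0.2]
opening: 0.4
t 15.6 chest [-13.7   0.  165.2] F ch [-2.55, 0.02, -0.19] open 0.4 yaw 68.17 zax [ 0.019 -0.006 -1.   ] q [ 0.    0.53  1.68 -0.01  0.91  0.39]
```

```bash
python3 -m pendant '[-0.003,0,-0.005,0,0,0,-1,-0.003,0,-0.02,0,0,0,-1,0,0,-0.03,0,0,0,-1,-0.03,0,-0.03,0,0,0,-1,-0.06,0,0,0,0,0,-1,-0.06,0,0,0,0,0,-1,-0.06,0,0,0,0,0,-1,-0.06,0,0,0,0,0,-1,0,0,0,0,0,0,-1]';  python3 - <<'E'
from h import *
for n in ['top','side']:
    c=vision.capture(n);Q=ch(cloud(c))
    save(c,f'pics/{n}9f.png')
    cv2.imwrite(f'pics/{n}9.png',cv2.resize(c['img'][130:260,130:330,::-1] if n=='top' else c['img'][120:260,130:330,::-1],None,fx=4,fy=4,interpolation=cv2.INTER_CUBIC))
    x,y,z=Q[...,0],Q[...,1],Q[...,2]
    for lo,hi,w in((-58,-10,16),(25,122,6)):
        m=(abs(y-1)<w)&(z>148)&(z<178)&(x>lo)&(x<hi)
        X=Q[m]
        b=np.polyfit(X[:,0],X[:,2],1);r=X[:,2]-np.polyval(b,X[:,0]);k=abs(r)<4;b=np.polyfit(X[k,0],X[k,2],1)
        print(n,lo,k.sum(),'slope',b.round(3),'ends',np.percentile(X[:,0],[1,99]).round(1), 'z at x=-35,120',np.polyval(b,-35).round(1),np.polyval(b,120).round(1))
    m=(abs(y)<12)&(z>150)&(z<178)&(x>90)&(x<150);print('bar end',np.percentile(Q[m][:,0],[95,99]).round(1))
E
```

```text
time: 16.73
position: [499.1, -196.0, 255.3]
tool_rot: [0.01, 0.827, 0.561, 0.009]
ft_force: [0.6, 0.1, -0.4]
opening: 0.2
top -58 176 slope [1.80000e-02 1.59867e+02] ends [-56.3 -10.7] z at x=-35,120 159.2 162.1
top 25 137 slope [1.00000e-02 1.59067e+02] ends [ 26.3 121.5] z at x=-35,120 158.7 160.3
bar end [121.5 123.5]
side -58 58 slope [1.70000e-02 1.58483e+02] ends [-52.9 -15.6] z at x=-35,120 157.9 160.5
side 25 103 slope [-3.0000e-03  1.5709e+02] ends [ 28.  119.9] z at x=-35,120 157.2 156.7
bar end [126.7 127.5]
```

View pics/side9.png

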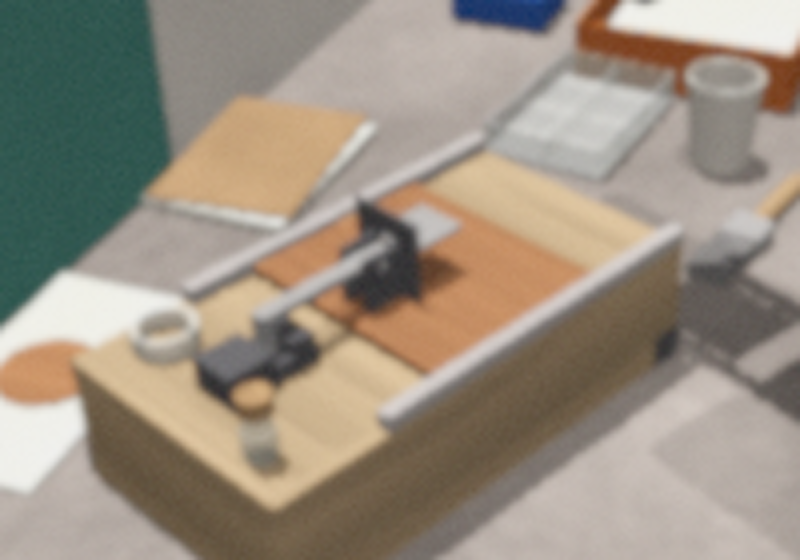

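View pics/top9.png

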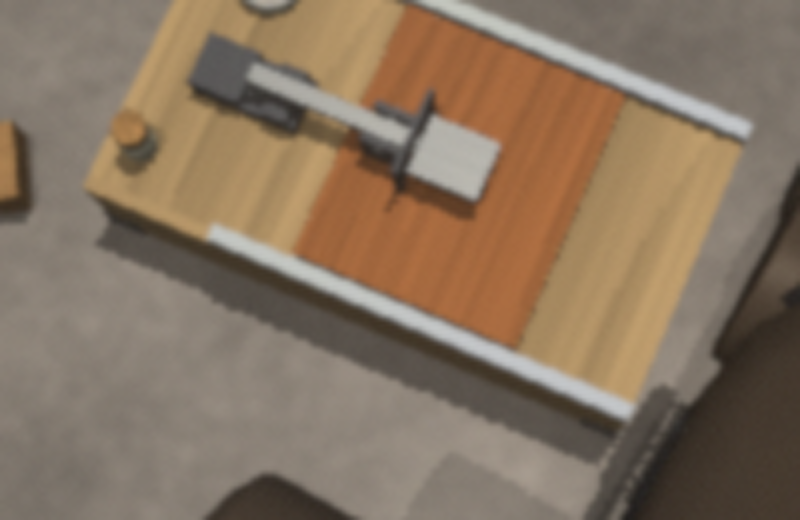

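```bash
python3 -c "
from workcell import workorder
print(workorder.finish_job())"
```

```text
the job is handed in; nothing more can be done
None
```

The lid is shut and the latch bar sits down in the keeper's notch; I handed the job in at about 17 s.

- **Lifting and closing:** I pressed the thumb pad down with the closed fingertip to lift the bar to near its upper stop. With the nose raised I slid the lid about 60 mm towards the keeper, then let the bar down. Most of that slide came from the fingertip's grip on the pad rather than from pushing the plate.
- **First drop not quite full:** The bar still read 0.02–0.06 rad up, and its nose was close to the lip. I pushed the plate about 4–5 mm further with 2–3 N. The bar dropped the last couple of millimetres and the nose came to about the middle of the notch.
- **Last checks:** With the arm withdrawn, the bar read level in both cameras (slope about 0 to 0.02 rad). The nose was within about 1 mm of the notch's estimated centre. In the last pictures nothing else on or near the chest appeared to have moved. The largest force seen at the wrist was about 8 N.
- **Disagreements and gaps:** The two cameras differ by about 4–5 mm along the chest, so I compared the nose with the keeper within each picture. I did not pull back on the lid to test the latch.

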